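# Shut and latch the specimen pen

### The job

The little wooden gate of the specimen pen stands open. Take its steel latch bar by the upright pin, lift it, swing the gate shut so that the bar passes over the lip of the catch, and let the bar drop fully down into the slot between the lip and the tall back plate; then let go. Do it gently by feel - never ram or lean hard with the bar on the catch (15 N is too much) - and leave the specimens where they stand.

Things in the scene. Friction and masses are not known exactly. Their poses are not given: they have to be found in the camera images.
- pen: the wooden pen: plinth 340 mm (y) by 250 mm (x), 16 mm high, fences 106 mm high on three sides, gate on its -x side. Origin on the table under its middle; +z up, -x the way the gate opens (roughly to the robot). A hinge post, 24 mm square and 140 mm high, stands at x -100, y +145 mm.
- gate_hinge (a point): where the gate's upright hinge axis meets the table plane (z = 0). Axes as the pen's: the shut gate runs from here along -y to the latch post, whose middle is 270 mm away. All heights in this list are above the table.
- gate (a joint): gate angle, rad: 0 = in line with the posts, 0.45 to 0.8 open at the start, least -0.09. At angle a it points along (-sin a, -cos a) in gate_hinge's axes. Wood, 16 mm thick, 252 mm long, top at 125 mm. Stays where left (friction 0.12 N m). Latched it reads -0.053 to 0.053; with the bar against the outside of the lip, 0.07 or more.
- bar (a joint): latch bar angle, rad: 0 = level, fully down on its rest on the gate; grows as the free end is lifted; hard stop at 0.25. Steel, 10 mm thick, 22 mm deep, 0.20 to 0.33 kg, in the gate's plane above its top rail. Pivot 50 mm from the hinge axis, 146 mm high (bar's middle line). Falls by its weight. Above 0.08 it clears the catch's lip; it never clears the back plate.
- grip_pin (a point): gripping point on the axis of the round upright steel pin on the bar: 16 mm diameter, from the bar's top (157 mm high) to 204 mm; point 186 mm high with the bar down, 100 mm beyond the bar's pivot and 40 mm above it (150 mm from the hinge axis). Moves and tilts with bar and gate. Axes: x across the bar, y along it to the pivot, z up the pin. Free all round.
- bar_nose (a point): middle of the bar's free end, 292 mm from the hinge axis, 146 mm high with the bar down; axes as grip_pin's. The stretch that enters the catch lies 12 to 32 mm back from this end.
- post: latch post, 24 mm (y) by 44 mm (x), 118 mm high, fixed; origin on the table under its middle, axes as the pen's. It carries the steel catch, 20 mm long in y: from -x to +x a lip 20 mm thick (top 151 mm high, 16 mm over the underside of the lowered bar), a slot 13 mm wide (floor 130 mm high), a back plate 8 mm thick (top 195 mm high).
- slot_nominal (a point): middle of the slot at lip height (151 mm) AS DRAWN, not as fitted: the catch is screwed on through slotted holes and sits up to 12 mm either way of this along the pen's x. The offset is not measured: find the slot by feel (the raised bar, swung slowly in, meets the back plate with its inner face at the slot's inner side). The catch does not shift in use.
- amethyst: violet crystal cluster, about 85 mm wide and 70 mm high, inside the pen (bystander); origin at the centre of its underside
- tooth: fossil tooth standing on a 50 mm black foot, 82 mm high, inside the pen (bystander); origin at the centre of its underside
- geode: brown geode, 100 mm wide and 60 mm high, on the table beside the latch post (bystander); origin at the centre of its underside
- agate: flat round agate slice, 76 mm across and 14 mm thick, on the table beside the hinge post (bystander); origin at the centre of its underside
- quartz: pale quartz cluster, 60 mm wide and 60 mm high (bystander); origin at the centre of its underside
- frame: small black upright display frame, 80 mm wide and 98 mm high (bystander); origin at the centre of its underside
- bowl: blue plastic bowl, 100 mm across and 35 mm high (bystander); origin at the centre of its underside

How it is judged:
By the outcome, as a careful person would: the job done as asked, in the order asked, and still so for the second after the job is handed in, with the robot touching nothing.
It also fails if it takes over 51 s, if anything falls off the work surface, if the arm or the gripper's body presses on something with over 40 N, if the wrist force passes 120 N, or if a joint passes its speed limit or range.

### The arm

A 6-joint arm with a two-finger parallel gripper is mounted at the origin on the work surface. World frame = base frame: x ahead of the robot, y to its left, z up, the work surface at z = 0. Lengths are in m, angles in rad, forces in N, time in s.
With the tool pointing down it reaches from about 0.35 to 0.725 m from the base axis. Payload 4.3 kg.
Tool frame: the origin (TCP) lies at the very end of the fingers, on their centre line; the grasp point (between the pads) lies 19 mm behind it (ctrl.tcp_to_grasp is the distance from the TCP to the grasp point, in m); z points along the fingers, x is the direction in which the jaws open and shut, and the axes are right-handed (so a half turn about z gives the same grasp; the last joint's range is limited). The gripper opens to 85 mm and grips with 20 to 120 N. Pads are 22 mm wide; open, the fingers measure 114 mm over their backs; the gripper's body (76 mm by 85 mm) begins 54 mm behind the grasp point. The pads swing forward as they close: fully open they stand 13 mm farther back than shut.
Start: joints at [-1.322, 0.377, 0.081, 1.274, 0, 1.46], TCP at [0.202, -0.538, 0.231] pointing down, gripper open.
Joint ranges: [-2.72, 2.72], [-0.84, 1.66], [-1.02, 1.22], [-1.77, 2.12], [-1.37, 1.28], [-3.14, 3.14]. Speed limits (rad/s): [2.57, 2.57, 3.14, 3.14, 3.14, 3.14].

### API

Orientations are given as a rotation vector (axis times angle).
In Python, from workcell import ctrl gives the robot as it stands.
- The arm moves only by the tool play_rows, never from a script. Its argument "targets" is a list that holds one entry, the list of rows, each a list of 7 numbers: the finger opening in mm, from 0 to 85.4, then the shift along the tool's x, y, z in mm, then the turn, a rotation vector about the tool's x, y, z in rad. In form: [[[grip, dx, dy, dz, ax, ay, az], ...]]. A call has 1 to 20 rows; each row is the pose to reach, as a shift and turn from the pose measured when the call began, along the tool's axes at that moment; what a row does not reach only later rows make up. A row lasts 1/10 s, in which the tool goes at most 50 mm and 8.59 degrees, less where a joint would pass 70% of its speed; a pose out of reach is approached as far as the arm can. A call with a gripper value outside its range is refused whole. The fingers move at their own pace and stop on an object; the grip force is fixed at half the most. Time passes only in rows, so rows that repeat a pose let the fingers close. It gives the time, the measured TCP pose, the force and the opening at its end, in the units of the state.
- ctrl.sense(): the state, without advancing time (a new reading comes with each control period).
- ctrl.camera(name): name is "scene" or "top" or "wrist"; returns a dict with "color" (384x512x3 uint8, blue, green, red), "camera_matrix" (3x3 intrinsics, pixels), "D" ([k1, k2, p1, p2, k3] as OpenCV has them; the pictures are not rectified), "pose" (4x4, takes a point from camera to world coordinates). Camera axes: x right, y up, looking along -z (the intrinsics and any distortion apply to the point x, -y, -z); pixel columns grow to the right and rows downward; lengths in m; the calibration is good to about 2 mm. A picture is of the moment at which its call begins. There is no depth.
- ctrl.finish_job(): hands the job in, once; it reports no verdict.
The state is a dict: "time": time; "joint_positions": joint angles; "qvel": joint speeds; "effort": joint torques, N m; "eef_pos": TCP position; "ee_rot": TCP orientation; "force": force on the tool from outside, world axes, zero at the start; "moment": the same for the moment, N m; "width": finger opening in m.
Only numpy, scipy, OpenCV 4.12 (cv2) and the standard library are available. Lean on these libraries where they do the work, as an engineer would, in place of code of your own. Each camera call takes 0.05 s, during which the arm holds its last target. There are 200 camera calls.

## Working session

There is one attempt and no reset: what is moved stays moved. The work goes in short steps, Python scripts to look and compute and a tool call to move; the robot and the scene stay as the last step left them, time stands still between calls to the robot, and variables do not carry over. Pictures are saved under pics/ and viewed, about 8 in all and at most 12, crops included, and the job is handed in when it is done.

Besides the shell and the picture viewer there is one more tool, called after "Emit:" as name(argument=value, ...), one argument or row to a line, values as JSON. play_rows: Moves the arm, as the interface text tells. Its arguments: {"type":"object","properties":{"targets":{"type":"array","items":{"type":"array","items":{"type":"array","items":{"type":"number"}}}}},"required":["targets"]}

```bash
ls; mkdir -p pics; python3 - <<'E'
from workcell import ctrl
import cv2,numpy as np
np.set_printoptions(precision=4,suppress=True)
for n in("scene","top"):
    c=ctrl.camera(n); cv2.imwrite(f"pics/{n}0.png",c["color"]); print(n,c["camera_matrix"],c["D"],c["pose"])
print(ctrl.sense(), ctrl.tcp_to_grasp)
E
```

```text
pics
scene [[348.9115   0.     256.4447]
 [  0.     348.9115 196.7716]
 [  0.       0.       1.    ]] [-0.0795  0.      0.      0.      0.    ] [[-0.2104 -0.6334  0.7447  1.3337]
 [ 0.9776 -0.1333  0.1628  0.0914]
 [-0.0039  0.7622  0.6473  0.8148]
 [ 0.      0.      0.      1.    ]]
top [[489.2429   0.     255.9811]
 [  0.     489.2429 191.1448]
 [  0.       0.       1.    ]] [-0.1052  0.      0.      0.      0.    ] [[ 0.0172  0.9907 -0.135   0.3379]
 [-0.9998  0.0155 -0.0137 -0.0813]
 [-0.0115  0.1352  0.9908  1.5594]
 [ 0.      0.      0.      1.    ]]
{'time': 0.1, 'joint_positions': array([-1.3223,  0.378 ,  0.0798,  1.2744,  0.    ,  1.4605]), 'qvel': array([-0.0015, -0.0028,  0.0031, -0.0004,  0.0003,  0.0001]), 'effort': array([  0.0011, -46.4695,  27.0582,   0.0119,  -0.0001,   0.    ]), 'eef_pos': array([ 0.2018, -0.5378,  0.2304]), 'ee_rot': array([-2.5811,  1.7887,  0.0022]), 'force': array([-0.6291,  0.1982, -1.0382]), 'moment': array([-0.0267, -0.0595, -0.0438]), 'width': 0.08562925819883524} 0.0187
```

View pics/scene0.png

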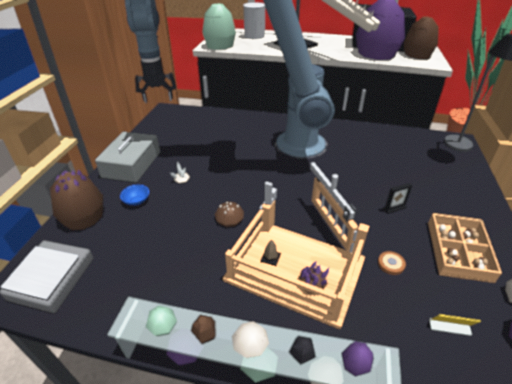

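View pics/top0.png

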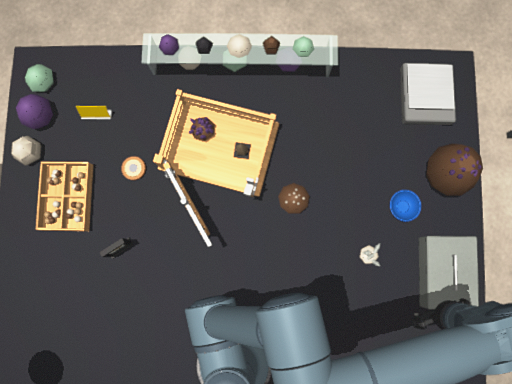

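The scene picture shows the gate open toward the robot, with the catch post near (270,195). In the top picture the hinge is near (167,168), the bar runs to (210,243) and the catch is at (250,187). I'll enlarge both.

```bash
python3 - <<'E'
import cv2,numpy as np
t=cv2.imread("pics/top0.png")[150:255,150:275]; s=cv2.imread("pics/scene0.png")[160:260,255:375]
f=lambda a,k:cv2.resize(a,None,fx=k,fy=k,interpolation=cv2.INTER_CUBIC)
cv2.imwrite("pics/t1.png",f(t,5.6)); cv2.imwrite("pics/s1.png",f(s,6))
E
```

```text
(no output)
```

View pics/t1.png

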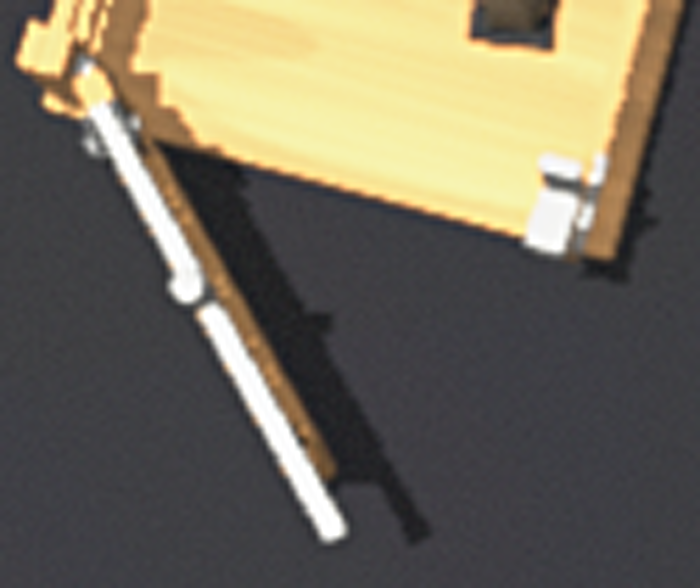

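View pics/s1.png

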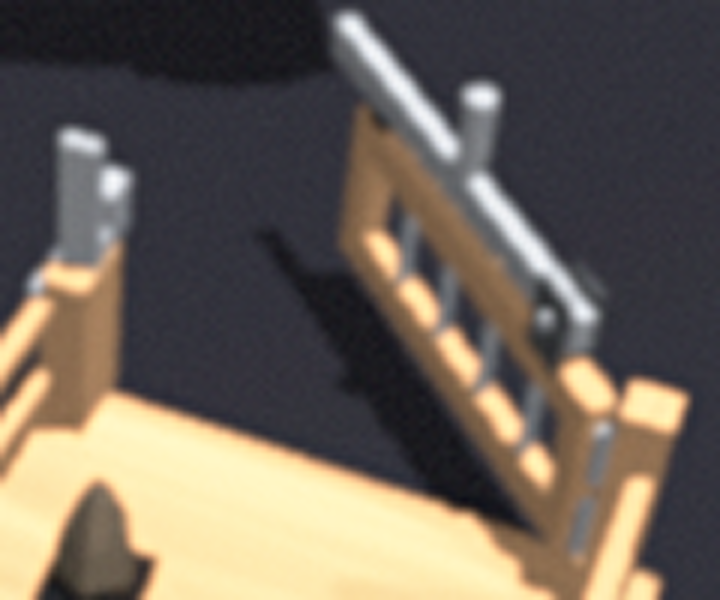

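```bash
cat > h.py <<'E'
import cv2,numpy as np
from scipy.optimize import least_squares
from scipy.spatial.transform import Rotation as R
np.set_printoptions(precision=4,suppress=True)
def proj(c,P):
    T=np.linalg.inv(c["pose"]); F=np.diag([1.,-1,-1]); Rm=F@T[:3,:3]; t=F@T[:3,3]
    return cv2.projectPoints(np.atleast_2d(P).astype(float),cv2.Rodrigues(Rm)[0],t,c["camera_matrix"],np.array(c["D"]))[0][:,0]
def unproj(c,uv,z):
    n=cv2.undistortPoints(np.array([[uv]],float),c["camera_matrix"],np.array(c["D"]))[0,0]
    d=c["pose"][:3,:3]@[n[0],-n[1],-1]; o=c["pose"][:3,3]; return o+d*(z-o[2])/d[2]
E
cat > m.py <<'E'
from h import *
from workcell import ctrl
C={n:ctrl.camera(n) for n in("top","scene")}
off=dict(top=(150,150,5.6),scene=(255,160,6.))
def o(n,u,v): a,b,k=off[n]; return np.array([(u+.5)/k-.5+a,(v+.5)/k-.5+b])
obs=[("top","nose",(335,532)),("top","pin",(187,287)),("top","lip",(552,222)),("top","back",(560,167)),
("scene","nose",(350,20)),("scene","pin",(482,95)),("scene","lip",(117,180)),("scene","back",(82,140)),
("top","pA",(190,150)),("top","pB",(450,222))]
Z=dict(nose=.157,pin=.204,lip=.151,back=.195,pA=.016,pB=.016)
for n,k,p in obs: print(n,k,unproj(C[n],o(n,*p),Z[k]))
def model(x):
    hx,hy,yaw,a,of=x
    r=lambda v,z:np.array([hx+np.cos(yaw)*v[0]-np.sin(yaw)*v[1],hy+np.sin(yaw)*v[0]+np.cos(yaw)*v[1],z])
    g=lambda d,z:r((-d*np.sin(a),-d*np.cos(a)),z)
    return dict(nose=g(.292,.157),pin=g(.150,.204),lip=r((of-.0165,-.270),.151),back=r((of+.0105,-.270),.195))
def res(x):
    m=model(x); e=[]
    for n,k,p in obs:
        if k in m: e+=list(proj(C[n],m[k])[0]-o(n,*p))
    A,B=[unproj(C["top"],o("top",*p),.016) for n,k,p in obs[-2:]]
    d=B-A; e.append(2*270*(np.arctan2(d[1],d[0])-(x[2]-np.pi/2))/2)
    return e
s=least_squares(res,[.45,.1,-.2,.6,0])
print(s.x,np.round(s.fun,2)); print(model(s.x))
E
python3 m.py
```

```text
top nose [0.3726 0.0687 0.157 ]
top pin [0.492  0.1414 0.204 ]
top lip [ 0.535 -0.039  0.151]
top back [ 0.557  -0.0438  0.195 ]
scene nose [0.3701 0.0717 0.157 ]
scene pin [0.4895 0.142  0.204 ]
scene lip [ 0.5264 -0.0306  0.151 ]
scene back [ 0.5534 -0.0442  0.195 ]
top pA [0.5924 0.1735 0.016 ]
top pB [0.553  0.0232 0.016 ]
[ 0.6212  0.2195 -0.2562  0.7743 -0.006 ] [-0.25  0.63 -0.33 -0.23 -1.05  1.34 -0.34 -0.08 -0.76  0.03  0.09  0.65
 -2.01  0.72  0.25  0.85  0.03]
{'nose': array([0.3708, 0.0693, 0.157 ]), 'pin': array([0.4926, 0.1424, 0.204 ]), 'lip': array([ 0.5311, -0.036 ,  0.151 ]), 'back': array([ 0.5572, -0.0428,  0.195 ])}
```

```bash
cat >> h.py <<'E'
H=np.array([.6212,.2195]); YAW=-.2562
def pin(a,b,tipup=0,flip=1):
    """TCP pose (pos, Rot) holding pin with gate a, bar b"""
    w=YAW-np.pi/2-a; d=np.array([np.cos(w),np.sin(w),0]); zu=np.array([0,0,1.])
    l=np.cos(b)*d+np.sin(b)*zu; u=-np.sin(b)*d+np.cos(b)*zu
    g=np.r_[H,.146]+.05*d+.1*l+.04*u
    x=flip*np.cross(d,zu); z=-u; y=np.cross(z,x)
    return g-(.0187-tipup)*u, R.from_matrix(np.c_[x,y,z])
def rel(s,p,q):
    q0=R.from_rotvec(s["ee_rot"])
    return np.r_[q0.inv().apply(p-s["eef_pos"])*1e3,(q0.inv()*q).as_rotvec()]
E
python3 - <<'E'
from h import *
from workcell import ctrl
s=ctrl.sense()
print(R.from_rotvec(s["ee_rot"]).as_matrix())
for f in(1,-1): print(f,rel(s,*pin(.774,0,.065,f)),pin(.774,0,.065,f)[0])
E
```

```text
[[ 0.3512 -0.9363 -0.0003]
 [-0.9363 -0.3512  0.0013]
 [-0.0013 -0.0002 -1.    ]]
1 [-534.8571 -511.1338   -0.8233    0.0019    0.0004    2.9598] [0.4926 0.1423 0.2323]
-1 [-534.8571 -511.1338   -0.8233   -0.0003    0.0013   -0.1818] [0.4926 0.1423 0.2323]
```

Emit:
play_rows(
  targets=[
    [[85,-535,-511,-10,0,0,-0.18],[85,-535,-511,-10,0,0,-0.18],[85,-535,-511,-10,0,0,-0.18],[85,-535,-511,-10,0,0,-0.18],[85,-535,-511,-10,0,0,-0.18],[85,-535,-511,-10,0,0,-0.18],[85,-535,-511,-10,0,0,-0.18],[85,-535,-511,-10,0,0,-0.18],[85,-535,-511,-10,0,0,-0.18],[85,-535,-511,-10,0,0,-0.18],[85,-535,-511,-10,0,0,-0.18],[85,-535,-511,-10,0,0,-0.18],[85,-535,-511,-10,0,0,-0.18],[85,-535,-511,-10,0,0,-0.18],[85,-535,-511,-10,0,0,-0.18],[85,-535,-511,-10,0,0,-0.18],[85,-535,-511,-10,0,0,-0.18],[85,-535,-511,-10,0,0,-0.18],[85,-535,-511,-10,0,0,-0.18]],
  ],
)

```text
time: 2.1
eef_pos: [0.4919, 0.1411, 0.2415]
ee_rot: [-2.731, 1.552, 0.002]
force: [-0.8, -0.2, 0.2]
width: 0.085
```

```bash
python3 - <<'E'
from h import *
from workcell import ctrl
s=ctrl.sense(); print(s["time"],s["joint_positions"],s["eef_pos"],s["force"])
print(rel(s,*pin(.774,0,0,-1)))
c=ctrl.camera("wrist"); cv2.imwrite("pics/w1.png",c["color"])
p,q=pin(.774,0,0,-1); g=p+[0,0,.0187+.018]; print(proj(c,g),proj(c,p+[0,0,-.010]))
t=ctrl.camera("top");cv2.imwrite("pics/t2.png",t["color"])
E
```

```text
2.1 [ 0.1547  0.2458 -0.076   1.2495  0.001   2.7594] [0.4919 0.1411 0.2415] [-0.7511 -0.2307  0.2218]
[-0.6492 -1.1905 74.2125  0.0001  0.0011 -0.0037]
[[249.3883 216.7816]] [[249.8238 195.0648]]
```

View pics/w1.png

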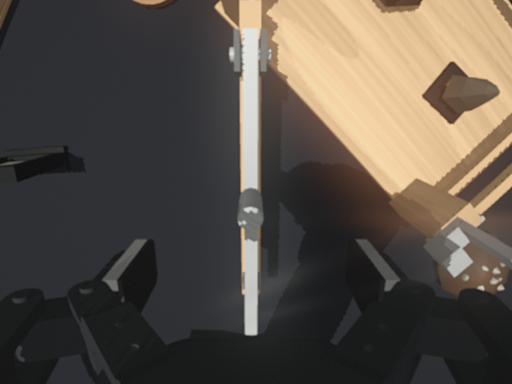

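The wrist picture shows the pin top at about (250,215), which matches the predicted (249,217). The bar runs straight up the column at 250. Next I descend and grip.

Emit:
play_rows(
  targets=[
    [[85,-0.6,-1.2,25,0,0,0],[85,-0.6,-1.2,50,0,0,0],[85,-0.6,-1.2,74,0,0,0],[85,-0.6,-1.2,74,0,0,0],[60,-0.6,-1.2,74,0,0,0],[40,-0.6,-1.2,74,0,0,0],[30,-0.6,-1.2,74,0,0,0],[22,-0.6,-1.2,74,0,0,0],[18,-0.6,-1.2,74,0,0,0],[10,-0.6,-1.2,74,0,0,0],[10,-0.6,-1.2,74,0,0,0],[10,-0.6,-1.2,74,0,0,0],[10,-0.6,-1.2,74,0,0,0]],
  ],
)

```text
time: 3.5
eef_pos: [0.4933, 0.1425, 0.1683]
ee_rot: [-2.73, 1.552, -0.0]
force: [-1.4, -0.4, 5.8]
width: 0.0145
```

```bash
python3 - <<'E'
from h import *
from workcell import ctrl
s=ctrl.sense(); print(s["time"],s["eef_pos"],s["force"],s["moment"],s["width"])
for b in(0,.05,.1,.14,.17): print(b,rel(s,*pin(.774,b,0,-1)))
E
```

```text
3.5 [0.4933 0.1425 0.1683] [-1.4133 -0.4125  5.8029] [-0.0551  0.2048  0.0376] 0.014498528078071638
0 [-0.1695  0.6799  0.9993 -0.0014  0.0006 -0.0037]
0.05 [-0.177  -0.5168 -3.9703 -0.0514  0.0007 -0.0037]
0.1 [-0.1853 -1.9604 -8.8738 -0.1014  0.0008 -0.0036]
0.14 [ -0.1925  -3.2906 -12.7409  -0.1414   0.0009  -0.0036]
0.17 [ -0.1983  -4.3892 -15.6046  -0.1714   0.0009  -0.0036]
```

Emit:
play_rows(
  targets=[
    [[10,0,-0.6,-2.5,-0.025,0,0],[10,0,-1.2,-5,-0.05,0,0],[10,0,-1.9,-7.4,-0.075,0,0],[10,0,-2.6,-9.9,-0.1,0,0],[10,0,-3.4,-12.3,-0.125,0,0],[10,0,-4.3,-14.7,-0.15,0,0],[10,0,-4.3,-14.7,-0.15,0,0],[10,0,-4.3,-14.7,-0.15,0,0]],
  ],
)

```text
time: 4.3
eef_pos: [0.4968, 0.1447, 0.1824]
ee_rot: [2.617, -1.488, -0.112]
force: [0.7, 0.5, -1.0]
width: 0.0147
```

```bash
python3 - <<'E'
from h import *
from workcell import ctrl
s=ctrl.sense(); print(s["time"],s["eef_pos"],s["ee_rot"],s["force"],s["moment"],s["width"])
q0=R.from_rotvec(s["ee_rot"]); print("tool force",q0.inv().apply(s["force"]))
for a in(.774,.7,.6,.5,.4,.3,.2,.12): print(a,rel(s,*pin(a,.15,0,-1)))
c=ctrl.camera("scene"); cv2.imwrite("pics/s3.png",cv2.resize(c["color"][120:270,235:385],None,fx=4,fy=4,interpolation=cv2.INTER_CUBIC))
E
```

```text
4.3 [0.4968 0.1447 0.1824] [ 2.6173 -1.4877 -0.1122] [ 0.6925  0.469  -1.0373] [ 0.0623 -0.323  -0.0012] 0.014688299287478637
tool force [-0.0478 -0.9795  0.902 ]
0.774 [-0.1239  0.4776  0.4714 -0.0011  0.0015 -0.0034]
0.7 [10.6461  0.0464  0.3966 -0.0011  0.0125 -0.0766]
0.6 [25.0911 -1.7843  0.1084 -0.0012  0.0274 -0.1755]
0.5 [39.2788 -5.0321 -0.3921 -0.0012  0.0422 -0.2744]
0.4 [53.0676 -9.6645 -1.0999 -0.0013  0.0571 -0.3733]
0.3 [ 66.3197 -15.6351  -2.008   -0.0013   0.072   -0.4721]
0.2 [ 78.9027 -22.8843  -3.1072  -0.0014   0.0869  -0.571 ]
0.12 [ 88.4025 -29.5561  -4.1169  -0.0014   0.0988  -0.6501]
```

View pics/s3.png

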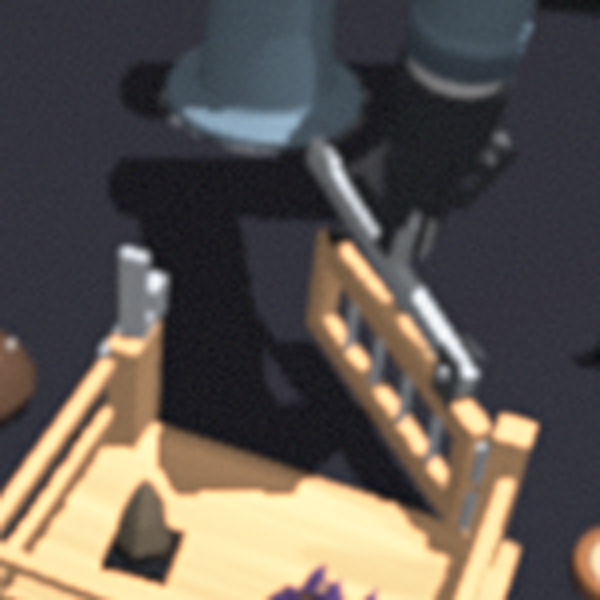

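The picture shows the bar lifted, nose at (325,155), with the pin held. Next I swing to about a=0.12.

Emit:
play_rows(
  targets=[
    [[10,5.5,0,0,0,0.006,-0.036],[10,10.7,-0.4,0,0,0.012,-0.073],[10,18,-1.2,-0.2,0,0.02,-0.122],[10,25.2,-2.3,-0.3,0,0.027,-0.172],[10,32.3,-3.7,-0.6,0,0.035,-0.221],[10,39.4,-5.5,-0.9,0,0.042,-0.271],[10,46.3,-7.7,-1.2,0,0.05,-0.32],[10,53.2,-10.1,-1.6,0,0.057,-0.37],[10,59.9,-13,-2,0,0.065,-0.419],[10,66.4,-16.1,-2.5,0,0.072,-0.469],[10,72.8,-19.6,-3,0,0.08,-0.518],[10,79,-23.4,-3.6,0,0.087,-0.568],[10,84,-26.6,-4.1,0,0.093,-0.607],[10,88.5,-30,-4.6,0,0.099,-0.647],[10,88.5,-30,-4.6,0,0.099,-0.647],[10,88.5,-30,-4.6,0,0.099,-0.647]],
  ],
)

```text
time: 5.95
eef_pos: [0.568, 0.0844, 0.1823]
ee_rot: [2.942, -0.566, -0.04]
force: [1.3, -0.4, -1.5]
width: 0.0145
```

```bash
cat > q.py <<'E'
from h import *
from workcell import ctrl
import sys
s=ctrl.sense(); q0=R.from_rotvec(s["ee_rot"]); print(s["time"],s["eef_pos"],"tool force",q0.inv().apply(s["force"]),q0.inv().apply(s["moment"]),s["width"])
b=float(sys.argv[1])
f=lambda v:np.sum((rel(s,*pin(v,b,0,-1))[:3])**2)
from scipy.optimize import minimize_scalar
a0=minimize_scalar(f,bounds=(-.2,.8),method="bounded").x; print("a est",a0)
base=rel(s,*pin(a0,b,0,-1)); print("resid",base)
for t in sys.argv[2:]:
    a,bb=map(float,t.split(",")); print(t,np.round(rel(s,*pin(a,bb,0,-1)),3))
E
python3 q.py .15 .12,.15 .1,.15 .08,.15 .06,.15 .04,.15 .02,.15 0,.15; python3 -c "
from h import *
from workcell import ctrl
c=ctrl.camera('wrist'); cv2.imwrite('pics/w4.png',c['color'])"
```

```text
5.95 [0.568  0.0844 0.1823] tool force [ 1.316  -0.34    1.4374] [ 0.4815  0.1228 -0.0763] 0.014521147812026042
a est 0.11869085479034303
resid [ 0.0022  0.4301  0.3858 -0.0022 -0.0005 -0.0055]
.12,.15 [-0.189  0.431  0.386 -0.002 -0.001 -0.004]
.1,.15 [ 2.725  0.39   0.383 -0.002  0.002 -0.024]
.08,.15 [ 5.637  0.291  0.373 -0.002  0.005 -0.044]
.06,.15 [ 8.547  0.135  0.353 -0.002  0.008 -0.064]
.04,.15 [11.453 -0.079  0.325 -0.002  0.011 -0.083]
.02,.15 [14.354 -0.35   0.288 -0.002  0.014 -0.103]
0,.15 [17.248 -0.678  0.243 -0.002  0.017 -0.123]
```

View pics/w4.png

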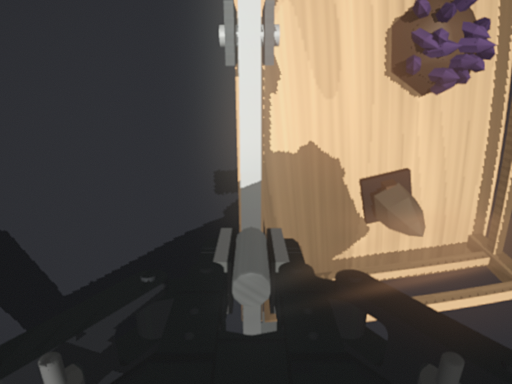

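Emit:
play_rows(
  targets=[
    [[10,2,0,0,0,0.002,-0.014],[10,4,-0.1,0,0,0.004,-0.027],[10,6,-0.2,0,0,0.006,-0.04],[10,7.5,-0.3,0,0,0.007,-0.05],[10,8.5,-0.3,0,0,0.008,-0.058],[10,8.5,-0.3,0,0,0.008,-0.058],[10,8.5,-0.3,0,0,0.008,-0.058]],
  ],
)

```text
time: 6.7
eef_pos: [0.5762, 0.0815, 0.1823]
ee_rot: [2.957, -0.479, -0.034]
force: [-0.4, 0.0, -1.4]
width: 0.0145
```

```bash
python3 q.py .15  .04,.15 
```

```text
6.7 [0.5762 0.0815 0.1823] tool force [-0.3963 -0.0999  1.4173] [ 0.3811 -0.1811 -0.1719] 0.01450138342858687
a est 0.05913852916501156
resid [ 0.003   0.4836  0.3875 -0.002   0.     -0.0061]
.04,.15 [ 2.791  0.44   0.384 -0.002  0.003 -0.025]
```

Emit:
play_rows(
  targets=[
    [[10,0.5,0,0,0,0,-0.003],[10,1,0,0,0,0.001,-0.006],[10,1.3,0,0,0,0.001,-0.009],[10,1.3,0,0,0,0.001,-0.009]],
  ],
)

```text
time: 7.1
eef_pos: [0.5774, 0.0811, 0.1823]
ee_rot: [2.959, -0.466, -0.034]
force: [-1.2, -0.1, -2.2]
width: 0.0146
```

Emit:
play_rows(
  targets=[
    [[10,0.5,0,0,0,0,-0.003],[10,1,0,0,0,0.001,-0.006],[10,1,0,0,0,0.001,-0.006]],
  ],
)

```text
time: 7.4
eef_pos: [0.5784, 0.0808, 0.1823]
ee_rot: [2.96, -0.456, -0.033]
force: [-0.9, 0.8, -2.0]
width: 0.0143
```

Emit:
play_rows(
  targets=[
    [[10,0.5,0,0,0,0,-0.003],[10,1,0,0,0,0.001,-0.006],[10,1,0,0,0,0.001,-0.006]],
  ],
)

```text
time: 7.7
eef_pos: [0.5793, 0.0805, 0.1823]
ee_rot: [2.961, -0.447, -0.032]
force: [-1.4, 0.7, -1.7]
width: 0.0146
```

Emit:
play_rows(
  targets=[
    [[10,0.5,0,0,0,0,-0.003],[10,1,0,0,0,0.001,-0.006],[10,1,0,0,0,0.001,-0.006]],
  ],
)

```text
time: 8.0
eef_pos: [0.5803, 0.0802, 0.1822]
ee_rot: [2.963, -0.438, -0.032]
force: [-1.8, -0.0, -0.2]
width: 0.0139
```

Emit:
play_rows(
  targets=[
    [[10,0.5,0,0,0,0,-0.003],[10,0.8,0,0,0,0.001,-0.005],[10,0.8,0,0,0,0.001,-0.005]],
  ],
)

```text
time: 8.3
eef_pos: [0.5811, 0.0799, 0.1822]
ee_rot: [2.964, -0.43, -0.03]
force: [-2.1, 0.1, -1.1]
width: 0.0145
```

Emit:
play_rows(
  targets=[
    [[10,0.4,0,0,0,0,-0.003],[10,0.8,0,0,0,0.001,-0.005],[10,0.8,0,0,0,0.001,-0.005]],
  ],
)

```text
time: 8.6
eef_pos: [0.5813, 0.0799, 0.1822]
ee_rot: [2.965, -0.422, -0.031]
force: [-4.7, 1.8, 0.4]
width: 0.0145
```

Contact with the back plate: only 0.2 mm of travel, and the force rose to about 5 N at the pin. I back off by half the slot clearance and check.

Emit:
play_rows(
  targets=[
    [[10,-0.5,0,0,0,0,0.003],[10,-1.0,0,0,0,0,0.006],[10,-1.0,0,0,0,0,0.006],[10,-1.0,0,0,0,0,0.006]],
  ],
)

```text
time: 9.0
eef_pos: [0.581, 0.08, 0.1823]
ee_rot: [2.964, -0.432, -0.029]
force: [0.6, 0.3, -1.5]
width: 0.0148
```

```bash
python3 q.py .15 ; python3 - <<'E'
from h import *
from workcell import ctrl
s=ctrl.sense()
f=lambda b:rel(s,*pin(.03,b,0,-1))
for b in(.13,.11,.09,.07,.05,.03,.01,0,-.01):print(b,np.round(f(b)-f(.15),3))
E
```

```text
9.0 [0.581  0.08   0.1823] tool force [ 0.4398 -0.6634  1.406 ] [ 0.4711  0.011  -0.0572] 0.014769155758961922
a est 0.024595220497546894
resid [ 0.004   0.5016  0.3877 -0.0022 -0.001  -0.0087]
0.13 [-0.002  0.41   2.003  0.02  -0.     0.   ]
0.11 [-0.005  0.781  4.014  0.04  -0.     0.   ]
0.09 [-0.007  1.111  6.032  0.06  -0.     0.   ]
0.07 [-0.01   1.4    8.056  0.08  -0.     0.   ]
0.05 [-0.012  1.65  10.086  0.1   -0.     0.   ]
0.03 [-0.015  1.858 12.12   0.12  -0.     0.   ]
0.01 [-0.018  2.026 14.158  0.14  -0.     0.   ]
0 [-0.02   2.094 15.178  0.15  -0.     0.   ]
-0.01 [-0.022  2.153 16.199  0.16  -0.     0.   ]
```

Emit:
play_rows(
  targets=[
    [[10,-0.3,0,0,0,0,0.002],[10,-0.6,0,0,0,0,0.004],[10,-0.6,0,0,0,0,0.004],[10,-0.6,0,0,0,0,0.004]],
  ],
)

```text
time: 9.4
eef_pos: [0.5804, 0.0802, 0.1823]
ee_rot: [2.963, -0.438, -0.028]
force: [0.4, 0.0, -2.6]
width: 0.0145
```

Emit:
play_rows(
  targets=[
    [[10,0,0.4,2,0.02,0,0],[10,0,0.8,4,0.04,0,0],[10,0,1.1,6,0.06,0,0],[10,0,1.1,6,0.06,0,0]],
  ],
)

```text
time: 9.8
eef_pos: [0.5797, 0.0781, 0.1763]
ee_rot: [3.023, -0.448, -0.015]
force: [0.3, 1.7, -2.3]
width: 0.0144
```

Emit:
play_rows(
  targets=[
    [[10,0,0.15,1,0.01,0,0],[10,0,0.3,2,0.02,0,0],[10,0,0.3,2,0.02,0,0]],
  ],
)

```text
time: 10.1
eef_pos: [0.5795, 0.0776, 0.1742]
ee_rot: [3.043, -0.452, -0.011]
force: [0.1, 1.4, -1.2]
width: 0.0145
```

Emit:
play_rows(
  targets=[
    [[10,0,0.1,0.6,0.006,0,0],[10,0,0.2,1.2,0.012,0,0],[10,0,0.2,1.2,0.012,0,0]],
  ],
)

```text
time: 10.4
eef_pos: [0.5793, 0.0773, 0.173]
ee_rot: [3.056, -0.454, -0.008]
force: [-0.1, -0.1, -0.6]
width: 0.0146
```

Emit:
play_rows(
  targets=[
    [[10,0,0.1,0.6,0.006,0,0],[10,0,0.2,1.2,0.012,0,0],[10,0,0.2,1.2,0.012,0,0]],
  ],
)

```text
time: 10.7
eef_pos: [0.5793, 0.077, 0.1718]
ee_rot: [3.068, -0.456, -0.005]
force: [-1.6, 0.1, -0.8]
width: 0.0146
```

Emit:
play_rows(
  targets=[
    [[10,0,0.1,1,0.01,0,0],[10,0,0.2,2,0.018,0,0],[10,0,0.2,2,0.018,0,0]],
  ],
)

```text
time: 11.0
eef_pos: [0.5791, 0.0764, 0.1698]
ee_rot: [3.086, -0.459, -0.001]
force: [-1.5, -1.3, 0.9]
width: 0.0144
```

Emit:
play_rows(
  targets=[
    [[10,0,0.1,0.6,0.006,0,0],[10,0,0.1,1.2,0.012,0,0],[10,0,0.1,1.2,0.012,0,0]],
  ],
)

```text
time: 11.3
eef_pos: [0.579, 0.0762, 0.1685]
ee_rot: [3.097, -0.461, 0.001]
force: [-1.3, -0.9, 0.2]
width: 0.0145
```

```bash
python3 q.py 0 .03,0 .02,0; python3 -c "
from h import *
from workcell import ctrl
c=ctrl.camera('scene'); cv2.imwrite('pics/s5.png',cv2.resize(c['color'][150:270,235:385],None,fx=5,fy=5,interpolation=cv2.INTER_CUBIC))"
```

```text
11.3 [0.579  0.0762 0.1685] tool force [-0.9918  1.2513 -0.2087] [ 0.0789 -0.359  -0.1142] 0.01445872272357417
a est 0.029827818279223334
resid [ 0.0025  0.5723  1.2462  0.0098 -0.0024 -0.0095]
.03,0 [-0.023  0.573  1.246  0.01  -0.002 -0.009]
.02,0 [ 1.477  0.551  1.25   0.01  -0.002 -0.019]
```

View pics/s5.png

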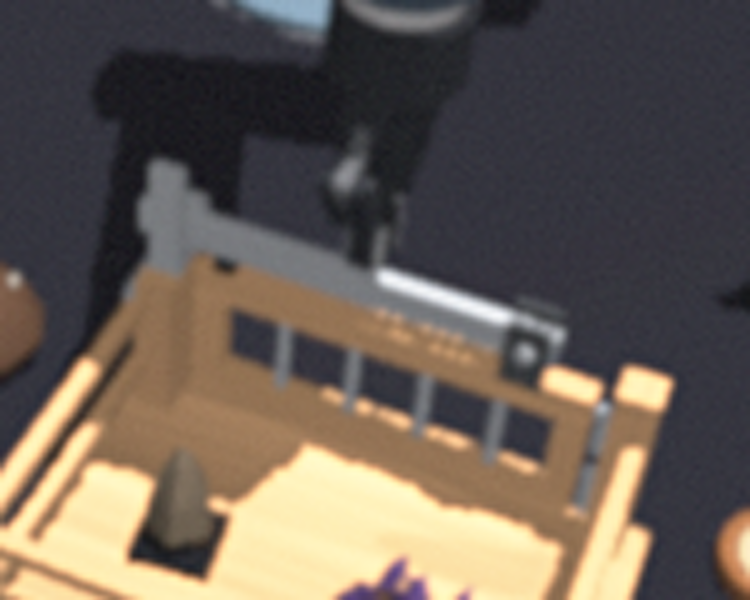

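The picture shows the bar lying in the catch behind the lip, near (180,215), and almost down. I lower the last bit, then let go.

Emit:
play_rows(
  targets=[
    [[10,0,0,0.5,0.005,0,0],[10,0,0,0.8,0.008,0,0],[10,0,0,0.8,0.008,0,0]],
  ],
)

```text
time: 11.65
eef_pos: [0.5792, 0.0762, 0.1683]
ee_rot: [3.105, -0.462, 0.005]
force: [-2.4, 0.1, 5.1]
width: 0.0147
```

Emit:
play_rows(
  targets=[
    [[18,0,0,0,0,0,0],[22,0,0,0,0,0,0],[35,0,0,0,0,0,0],[50,0,0,0,0,0,0],[70,0,0,0,0,0,0],[70,0,0,0,0,0,0],[70,0,0,0,0,0,0],[70,0,0,-15,0,0,0],[70,0,0,-30,0,0,0],[70,0,0,-50,0,0,0],[70,0,0,-75,0,0,0],[70,0,0,-100,0,0,0],[70,0,0,-100,0,0,0]],
  ],
)

```text
time: 12.95
eef_pos: [0.5809, 0.0765, 0.2722]
ee_rot: [3.106, -0.462, 0.015]
force: [1.1, 0.1, 0.2]
width: 0.0702
```

```bash
python3 - <<'E'
from h import *
from workcell import ctrl
s=ctrl.sense(); print(s["time"],s["eef_pos"],s["force"],s["width"])
cv2.imwrite('pics/s6.png',cv2.resize(ctrl.camera('scene')['color'][150:270,225:385],None,fx=5,fy=5,interpolation=cv2.INTER_CUBIC))
c=ctrl.camera('wrist'); cv2.imwrite('pics/w6.png',c['color'])
E
```

```text
12.95 [0.5809 0.0765 0.2722] [1.104  0.0852 0.179 ] 0.07021590992508489
```

View pics/s6.png

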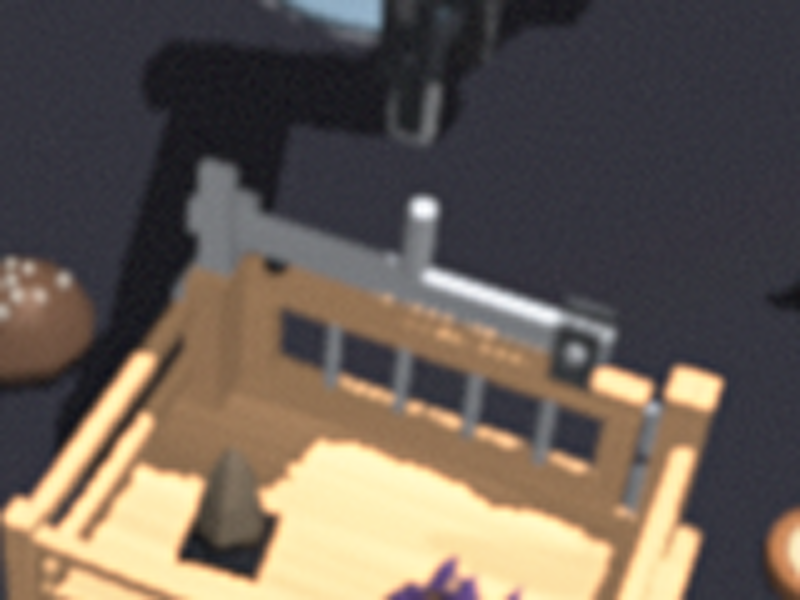

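View pics/w6.png

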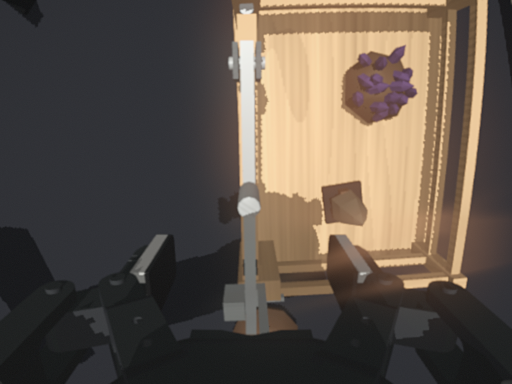

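The gate is shut. In the wrist view the bar, at column 251, lies between the lip (235,300) and the back plate (262,300). I'll check the pin height numerically, then hand in.

```bash
python3 - <<'E'
from h import *
from workcell import ctrl
c=ctrl.camera('scene')
for a in(.02,.03,.04):
  for b in(0,.03,.06):
    p,q=pin(a,b,0,-1); g=p+q.apply([0,0,-.0367]); print(a,b,proj(c,g)[0], "seen", (424.5/5-.5+225,208.5/5-.5+150))
print(ctrl.finish_job())
E
```

```text
0.02 0 [309.1202 191.7548] seen (309.4, 191.2)
0.02 0.03 [309.8285 191.1119] seen (309.4, 191.2)
0.02 0.06 [310.5687 190.4907] seen (309.4, 191.2)
0.03 0 [309.3219 191.4491] seen (309.4, 191.2)
0.03 0.03 [310.0275 190.8098] seen (309.4, 191.2)
0.03 0.06 [310.7649 190.1923] seen (309.4, 191.2)
0.04 0 [309.5281 191.1457] seen (309.4, 191.2)
0.04 0.03 [310.2311 190.5099] seen (309.4, 191.2)
0.04 0.06 [310.9657 189.896 ] seen (309.4, 191.2)
the job is handed in; nothing more can be done
None
```

The gate is shut and latched, and I handed the job in at about 13 s of the 51 s allowed. I took the bar by its pin, lifted it about 0.15 rad and swung it over the lip. I felt the back plate at about 5 N on the pin, which I work out as under 3 N at the catch. Then I eased back to the middle of the slot, lowered the bar until it sat on its rest, let go and backed away.

**Last checks**
- **Position:** in the last wrist picture the bar lies between the lip and the back plate. The gate angle works out at about 0.03 rad, inside the latched range.
- **Bar down:** the pin top was seen at (309.4, 191.2) px against (309.3, 191.4) predicted for a lowered bar. The upward force just before release was 5 N at the same height as when I first gripped it. The camera alone can't rule out an error of about 0.02 rad.
- **Specimens:** the tooth, amethyst, geode and agate looked undisturbed in the pictures. I did not check the quartz, frame or bowl again, but the arm never went near them at their height.
- **Gripper:** it is open and about 70 mm above the pin, touching nothing.

No check failed or disagreed with another.

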